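Set the lathe's speed-range dial to blue and press start

ROBOT

A 6-joint arm with a two-finger parallel gripper is mounted at the origin on the work surface. World frame = base frame: x ahead of the robot, y to its left, z up, the work surface at z = 0. Lengths are in m, angles in rad, forces in N, time in s.
With the tool pointing down it reaches from about 0.4 to 0.925 m from the base axis. Payload 3.4 kg.
Tool frame: the origin (TCP) lies at the very end of the fingers, on their centre line; the grasp point (between the pads) lies 19 mm behind it; z points along the fingers, y is the direction in which the jaws open and shut (so a half turn about z gives the same grasp; the last joint's range is limited). The gripper opens to 85 mm and grips with 20 to 120 N. Pads are 22 mm wide; open, the fingers measure 114 mm over their backs; the gripper's body (76 mm by 85 mm) begins 54 mm behind the grasp point. The pads swing forward as they close: fully open they stand 13 mm farther back than shut.
Start: joints at [1.238, 0.307, 1.506, -0, 1.328, -0.073], TCP at [0.147, 0.556, 0.231] pointing down, gripper open.
Joint ranges: [-3.12, 3.12], [-1.05, 2.28], [0.14, 2.33], [-1.42, 4.57], [0.1, 2.73], [-2.68, 2.68]. Speed limits (rad/s): [2.57, 2.57, 3.14, 3.14, 3.14, 3.14].

INTERFACE

Orientations are given as a rotation vector (axis times angle).
In Python, from plant import * gives the robot as it stands. The module is installed in compiled form; this text tells all that it offers.
- The arm moves only by the tool apply_moves, never from a script. Its argument "motion" is a list of rows, each a list of 4 numbers: the shift along the world's x, y, z in mm, then the turn about the world's z in degrees. A call has 1 to 5 rows; each row shifts and turns the commanded pose from where the row before left it; what a row does not reach is not made up. A row lasts 1/10 s, in which the tool goes at most 50 mm and 8.59 degrees, less where a joint would pass 70% of its speed; a pose out of reach is approached as far as the arm can. A call is refused whole if a number of a shift passes 50 or a number of a turn 8.59, either way. A call with a gripper value outside its range is refused whole. "grip" is the finger opening in mm, from 0 to 85.4, set as the call begins (left out, the last holds). The fingers move at their own pace and stop on an object; the grip force is fixed at half the most. Time passes only in rows, so rows that do not move let the fingers close. It gives the time, the measured TCP pose, the force and the opening at its end, in the units of the state.
- read_state(): the state, without advancing time (a new reading comes with each control period).
- camera(name): name is "side" or "top" or "wrist"; returns (picture, depth): 480x640x3 uint8, blue, green, red; 480x640 float32, m along the optical axis (not along the pixel's ray), 0 where there is no reading.
- camera_params(name): a dict with "camera_matrix" (3x3 intrinsics, pixels), "D" ([k1, k2, p1, p2, k3] as OpenCV has them; the pictures are not rectified), "rvec" (rotation vector, rad) and "tvec" (3), from world to camera coordinates, as OpenCV has them. Camera axes: x right, y down, z forward; pixel columns grow to the right and rows downward; lengths in m; the calibration is good to about 2 mm. A picture is of the moment at which its call begins: read the wrist's pose just before it. camera_params takes no time and is no camera call; for the wrist camera it gives the pose at the moment of the call.
- sign_off(): hands the job in, once; it reports no verdict.
The state is a dict: "t": time; "qpos": joint angles; "joint_vel": joint speeds; "joint_efforts": joint torques, N m; "tool_pos": TCP position; "tool_rot": TCP orientation; "contact_force": force on the tool from outside, world axes, zero at the start; "torque": the same for the moment, N m; "width": finger opening in m.
Only numpy, scipy, OpenCV 4.12 (cv2) and the standard library are available. Lean on these libraries where they do the work, as an engineer would, in place of code of your own. Each camera call takes 0.05 s, during which the arm holds its last target.

TASK

A rough bowl blank is on the lathe, so it must start in the slow range, marked blue. With a fingertip, push the orange tab to turn the dial, click by click, until its pointer stands at the blue mark; only then press the green start button fully down and let it up again. Do not grip anything, and leave the other things on the bench where they are.

Things in the scene. Friction and masses are not known exactly. Their poses are not given: they have to be found in the camera images.
- dial (a joint): Angle of the dial in rad, positive counter-clockwise seen from above, 0 at its unmarked neutral position, where it starts; stops at -2.25 and 2.25. It clicks into a sprung rest every 0.698 rad (40 degrees): rests at 0, +-0.698, +-1.396 and +-2.094. About 6 to 8 N at the tab takes it over a click; from a little past half-way (0.4 rad of the 0.698) it springs by itself into the next rest within half a second, and it stays there when released
- dial_axis (a point): Centre of the dial's disc, on its upright axis at the disc's upper face, 72 mm above the bench. The dial is a black disc of 120 mm diameter, 12 mm thick, with a steel hub (36 mm diameter, 10 mm high) at its centre, on a fixed grey-green box (240 x 240 x 60 mm high) with a grey top plate. x points from the axis to the tab and pointer, z up
- pointer (a point): Tip of the dial's white pointer, 72 mm from the axis; it turns with the dial. x points outward from the dial's axis, z up. The pointer lies on the same radius as the tab, which stands behind it
- tab (a point): Centre of the orange tab that stands up from the dial's disc, 49 mm from the axis: 22 mm along the radius (x), 10 mm thick (y, the way it is pushed), 40 mm high (20 mm above and below this point; its top is 112 mm above the bench). Turns with the dial. Nothing else within 100 mm of the dial's axis rises above the disc except the hub and, on the box's side away from the robot, the wax tin
- spot_blue (a point): Centre of the flat blue mark, a disc of 26 mm diameter on the box's top, 61 mm above the bench, 88 mm from the dial's axis. It is at one of the dial's six marked rests (any rest but 0); red, yellow, white, black and green marks are at the others. The pointer reaches it by the shorter way round
- start (a joint): How far the green start button is pressed in, in m: 0 up, 0.006 fully down; spring, 5 N when fully down
- start_top (a point): Centre of the top of the green start button (32 mm diameter, moves straight down) on its own fixed box, 85 x 85 x 45 mm high
- wax: Small tin, 38 mm diameter, 32 mm high, standing on the dial's box on the side away from the robot; origin at the centre of its underside; leave alone
- handle: Turned wooden handle standing upright, 48 mm diameter, 117 mm high; origin at the centre of its underside; leave alone
- oil: Amber bottle, 56 mm diameter, 140 mm high; origin at the centre of its underside; leave alone
- hammer: Hammer lying on the bench; origin on its underside, x along it towards the head; leave alone
- bowl: Small wooden bowl, 136 mm diameter, 50 mm high; origin at the centre of its underside; leave alone
- chuckring: Flat steel ring, 90 mm diameter, 22 mm high; origin at the centre of its underside; leave alone
- driver: Screwdriver lying beyond the dial's box; origin on its underside, x along it towards the tip; leave alone
Not all that is in view belongs to the job. Of the things like the part that bears start, leave any that is brown or purple; of the rest the larger one is meant.

How it is judged:
On the way, in this order (a step that is already met when the one before it is completed fails the run):
1. the dial rests with its pointer at the blue mark (y of spot_blue in the frame of pointer between -0.0095 and 0.0095 m and x of spot_blue in the frame of pointer above 0 m and velocity of joint dial between -0.05 and 0.05 rad/s), for 0.3 s.
2. the start button is pressed down (value of joint start above 0.0045 m), for 0.05 s.
At the end, for the whole second after the job is handed in: The dial is at rest with its pointer aimed at the blue mark (its line passes within 9.5 mm of the mark's centre), the start button has been pressed at least 4.5 mm since and is up again, and every other thing is within 20 mm of its start and, if it stood, still standing (all of step 1 and value of joint start below 0.0015 m and distance of each of wax, handle, oil, hammer, bowl, chuckring, driver from where it was at the start of the episode below 0.02 m and angle between each of wax, handle, oil, bowl's own z axis and vertical below 0.4 rad); the robot touches nothing.
It fails at once if a bystander is lifted, shifted by more than 20 mm or tipped over (distance of any of wax, handle, oil, hammer, bowl, chuckring, driver from where it was at the start of the episode above 0.02 m or angle between any of wax, handle, oil, bowl's own z axis and vertical above 0.4 rad).
It fails at once if the start button is pressed in while the pointer is not at the blue mark (value of joint start above 0.003 m and not (y of spot_blue in the frame of pointer between -0.0095 and 0.0095 m and x of spot_blue in the frame of pointer above 0 m)).
It fails at once if the tab is pinched between the fingers instead of pushed (contact force between the fingers and dial above 1 N and y of the grasp point in the frame of tab between -0.005 and 0.005 m and x of the grasp point in the frame of tab between -0.03 and 0.03 m and z of the grasp point in the frame of tab below 0.028 m).
It also fails if it takes over 64 s, if anything falls off the work surface, if the arm or the gripper's body presses on something with over 40 N, if the wrist force passes 120 N, or if a joint passes its speed limit or range.

## Working session

There is one attempt and no reset: what is moved stays moved. The work goes in short steps, Python scripts to look and compute and a tool call to move; the robot and the scene stay as the last step left them, time stands still between calls to the robot, and variables do not carry over. Pictures are saved under pics/ and viewed, and the job is handed in when it is done.

Besides the shell and the picture viewer there is one more tool, called after "Emit:" by a JSON object that holds its "name" and its "arguments", one argument or row to a line. apply_moves: Moves the arm, as the interface text tells. Its arguments: {"type":"object","properties":{"motion":{"type":"array"},"grip":{"type":"number"}},"required":["motion"]}

```bash
mkdir -p pics
python3 - <<'E'
from plant import *
import cv2,numpy as np
s=read_state();print(s)
for n in("top","side"):
    p,d=camera(n);cv2.imwrite(f"pics/{n}0.png",p);np.save(f"pics/{n}0.npy",d)
    c=camera_params(n);print(n,c)
E
```

```text
{'t': 0.0, 'qpos': array([ 1.23850951e+00,  3.07588885e-01,  1.50767695e+00,  7.40530230e-06,
        1.32839851e+00, -7.34912672e-02]), 'joint_vel': array([-1.53843502e-03,  5.18768105e-04, -8.13119687e-05,  7.57856729e-04,
        7.54375561e-04, -2.11387337e-04]), 'joint_efforts': array([ 5.72049339e-04, -4.57562864e+01, -2.51918614e+01,  2.30689784e-05,
        1.32988856e-02, -1.64290981e-07]), 'tool_pos': array([0.14693952, 0.55518491, 0.2303706 ]), 'tool_rot': array([-0.40532941, -3.11490536,  0.00318476]), 'contact_force': array([ 0.43839749, -0.40215849,  0.76677592]), 'torque': array([0.01328258, 0.04730486, 0.0378445 ]), 'width': 0.08567013204254607}
top {'camera_matrix': array([[599.40611052,   0.        , 324.83429565],
       [  0.        , 599.40611052, 229.62398313],
       [  0.        ,   0.        ,   1.        ]]), 'D': array([-0.06049254,  0.        ,  0.        ,  0.        ,  0.        ]), 'rvec': array([ 2.12797289, -2.15838148,  0.14385801]), 'tvec': array([0.00363736, 0.58873891, 1.48919225])}
side {'camera_matrix': array([[475.26054522,   0.        , 328.30870881],
       [  0.        , 475.26054522, 248.07967418],
       [  0.        ,   0.        ,   1.        ]]), 'D': array([-0.07089549,  0.        ,  0.        ,  0.        ,  0.        ]), 'rvec': array([ 0.51708946, -2.6986432 ,  1.1533652 ]), 'tvec': array([0.54511636, 0.20752949, 1.00580876])}
```

View pics/top0.png

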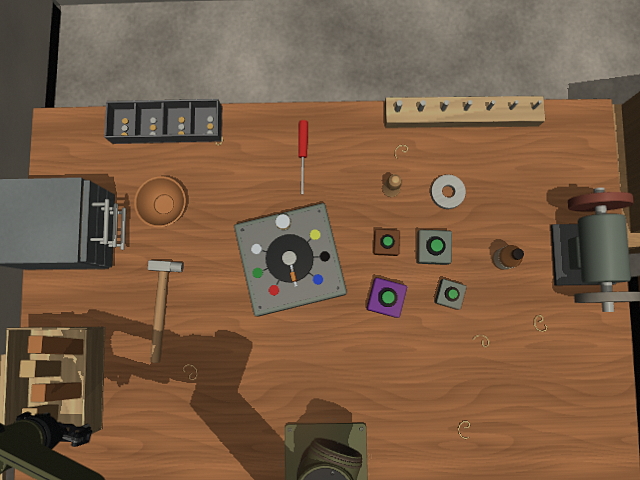

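View pics/side0.png

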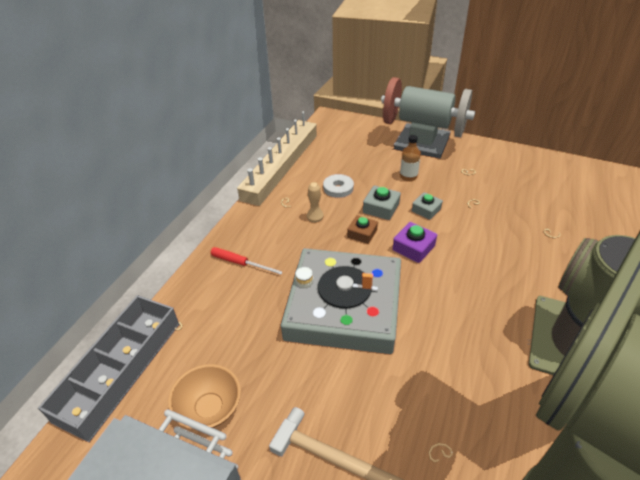

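Top view candidates for the start button are brown (387,241), purple (387,297), large grey (435,246) and small grey (452,294). I choose the large grey one at (435,246). The blue mark is near (318,280), and the dial hub near (289,258). Next I'll check both in close crops.

```bash
cat > h.py <<'E'
from plant import *
import cv2,numpy as np
def ray(n,uv):
    c=camera_params(n);R,_=cv2.Rodrigues(c["rvec"]);
    x=cv2.undistortPoints(np.array([[uv]],float),c["camera_matrix"],c["D"])[0,0]
    return -R.T@c["tvec"],R.T@np.array([x[0],x[1],1])
def atz(n,uv,z):
    o,d=ray(n,uv);return o+d*(z-o[2])/d[2]
def atd(n,uv,D):
    o,d=ray(n,uv);return o+d*D
def pix(n,P):
    c=camera_params(n);return cv2.projectPoints(np.array([P],float),c["rvec"],c["tvec"],c["camera_matrix"],c["D"])[0][0,0]
E
python3 - <<'E'
from h import *
p=cv2.imread("pics/top0.png");d=np.load("pics/top0.npy")
cv2.imwrite("pics/c1.png",cv2.resize(p[190:330,225:355],None,fx=4.2,fy=4.2,interpolation=cv2.INTER_CUBIC))
cv2.imwrite("pics/c2.png",cv2.resize(p[210:330,360:480],None,fx=4,fy=4,interpolation=cv2.INTER_CUBIC))
for u,v in((289,258),(435,246),(452,294),(387,297),(387,241),(425,235),(300,100)): 
    print(u,v,d[v,u],atd("top",(u,v),d[v,u]).round(4))
E
```

```text
289 258 1.4818647 [0.5134 0.0845 0.0819]
435 246 1.4982575 [ 0.5397 -0.2803  0.0663]
452 294 1.5048375 [ 0.4201 -0.3228  0.0421]
387 297 1.4869697 [ 0.4147 -0.157   0.0607]
387 241 1.5192189 [ 0.5563 -0.162   0.0484]
425 235 1.5241891 [ 0.5707 -0.2597  0.0447]
300 100 2.4201226 [ 1.2362  0.095  -0.7619]
```

View pics/c1.png

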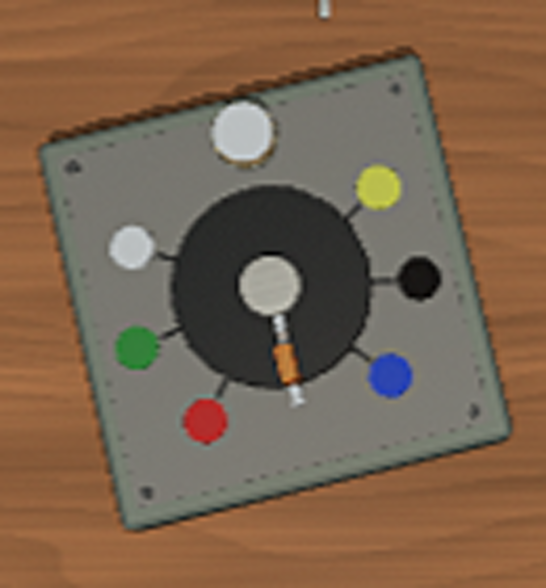

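View pics/c2.png

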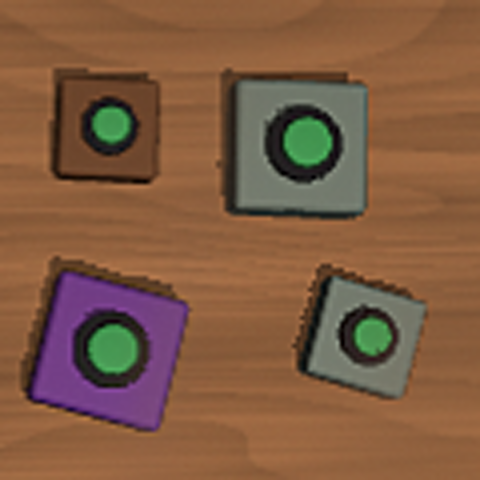

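The crops show the hub at (289.3,257.9), pointer tip at (295.7,285.7), blue mark at (317.9,279.5) and green button at (436.7,245.5). The box around that button is about 33.5 px wide, which fits 85 mm. Now to compute positions.

Run:
```python
from h import *
f=lambda u,v,x0,y0,s:(x0+u/s-.5+.5/s,y0+v/s-.5+.5/s)
c1=lambda u,v:f(u,v,225,190,4.2)
ax=atz("top",c1(270,285),.082);bl=atz("top",c1(390,376),.061);pt=atz("top",c1(297,402),.074);tb=atz("top",c1(286,364),.112)
oth={n:atz("top",c1(*q),.061) for n,q in dict(red=(206,421),yel=(379,187),blk=(420,278),grn=(137,348),wht=(131,247)).items()}
P=np.array([bl]+list(oth.values()))
cen=cv2.minEnclosingCircle(P[:,:2].astype(np.float32));print("circ",cen)
print("hub",ax)
for n,q in dict(blue=bl,ptr=pt,tab=tb,**oth).items():
    v=(q-ax)[:2];print(n,q.round(4),np.hypot(*v).round(4),np.degrees(np.arctan2(v[1],v[0])).round(1))
c2=lambda u,v:f(u,v,360,210,4)
print("btn",atz("top",c2(308,142),.0663), "corners",[atz("top",c2(*q),.045).round(4) for q in((233,80),(367,84),(365,216),(229,212))])
for n,q in (("hub",(*ax[:2],.082)),("blue",bl),("btn",atz("top",c2(308,142),.0663))): print(n,pix("side",q))
s=read_state();c=camera_params("wrist");R,_=cv2.Rodrigues(c["rvec"]);print(s["tool_pos"],cv2.Rodrigues(s["tool_rot"])[0].round(3), -R.T@c["tvec"])
```

```text
circ ((0.5152333378791809, 0.08485490828752518), 0.0884975790977478)
hub [0.51472828 0.08476797 0.082     ]
blue [0.4615 0.0152 0.061 ] 0.0876 -127.4
ptr [0.4462 0.0698 0.074 ] 0.0702 -167.7
tab [0.4661 0.0738 0.112 ] 0.0498 -167.2
red [0.4363 0.1247 0.061 ] 0.088 153.0
yel [0.5749 0.0204 0.061 ] 0.0881 -46.9
blk [ 0.5197 -0.0034  0.061 ] 0.0883 -86.8
grn [0.4802 0.1658 0.061 ] 0.088 113.1
wht [0.5408 0.1695 0.061 ] 0.0886 72.9
btn [ 0.54184767 -0.28444025  0.0663    ] corners [array([ 0.5848, -0.2419,  0.045 ]), array([ 0.5809, -0.3275,  0.045 ]), array([ 0.4966, -0.3226,  0.045 ]), array([ 0.5005, -0.2365,  0.045 ])]
hub [344.41583465 281.97469361]
blue [376.91496984 273.40728819]
btn [382.41197125 190.24618248]
[0.14697159 0.55524146 0.23046726] [[-0.967  0.256 -0.001]
 [ 0.256  0.967 -0.002]
 [ 0.    -0.002 -1.   ]] [0.07538705 0.57398535 0.37260102]
```

The side view reprojections agree: hub (344,282), blue (377,273), button (382,190). Blue is one click counter-clockwise, from -167.5° to -127.4°. I'll push the tab from its +y side with closed fingers.

Emit:
{"name": "apply_moves", "arguments": {
  "motion": [
    [25,-36,0,3],
    [25,-36,0,3],
    [25,-36,0,3],
    [25,-36,0,3],
    [25,-36,0,3]
  ],
  "grip": 0
}}

```text
t: 0.6
tool_pos: [0.2726, 0.3741, 0.231]
tool_rot: [0.009, -3.141, 0.001]
contact_force: [0.3, -0.4, 0.7]
width: 0.0123
```

Emit:
{"name": "apply_moves", "arguments": {
  "motion": [
    [25,-36,0,3],
    [25,-36,0,3],
    [25,-36,0,3],
    [25,-36,0,3],
    [25,-36,0,3]
  ]
}}

```text
t: 1.1
tool_pos: [0.3976, 0.1942, 0.2311]
tool_rot: [0.418, -3.113, -0.0]
contact_force: [1.0, 0.1, 0.1]
width: 0.0001
```

Emit:
{"name": "apply_moves", "arguments": {
  "motion": [
    [25,-36,0,3],
    [25,-36,0,3],
    [13,-15,0,0],
    [0,0,0,0],
    [0,0,0,0]
  ]
}}

```text
t: 1.6
tool_pos: [0.4596, 0.1088, 0.2308]
tool_rot: [0.574, -3.087, -0.001]
contact_force: [-1.1, 0.7, -0.1]
width: 0.0002
```

Emit:
{"name": "apply_moves", "arguments": {
  "motion": [
    [0,0,-35,0],
    [0,0,-35,0],
    [0,0,-25,0],
    [0,0,0,0],
    [0,0,0,0]
  ]
}}

```text
t: 2.1
tool_pos: [0.4593, 0.1098, 0.1364]
tool_rot: [0.579, -3.086, -0.0]
contact_force: [0.2, -0.4, 0.5]
width: -0.0001
```

```bash
python3 - <<'E'
from h import *
for n in("side","wrist","top"):
    p,d=camera(n);cv2.imwrite(f"pics/{n}1.png",p)
    if n!="wrist":
        y,x=(200,250) if n=="side" else (190,225)
        cv2.imwrite(f"pics/{n}1c.png",cv2.resize(p[y:y+150,x:x+200],None,fx=3,fy=3,interpolation=cv2.INTER_CUBIC))
E
python3 -c "
import cv2,numpy as np
a=[cv2.imread(f'pics/{n}') for n in('side1c.png','wrist1.png')]
a[1]=cv2.resize(a[1],(600,450));cv2.imwrite('pics/m1.png',cv2.resize(np.vstack(a),(400,600)))"
```

```text
(no output)
```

View pics/side1c.png

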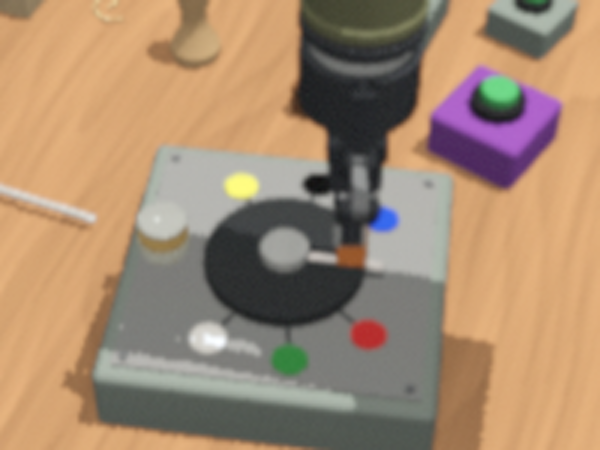

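View pics/wrist1.png

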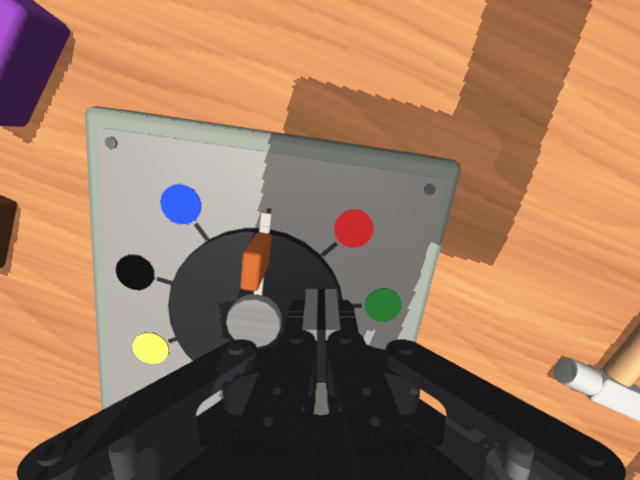

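The side view shows the tip above the dial. The wrist view shows the closed fingertips at (320,290), on the red side of the tab (255,265), with blue on the far side, as planned. Now I'll descend and push.

Emit:
{"name": "apply_moves", "arguments": {
  "motion": [
    [0,0,-20,0],
    [0,0,-20,0],
    [0,0,-8,0],
    [0,0,0,0],
    [0,0,0,0]
  ]
}}

```text
t: 2.75
tool_pos: [0.461, 0.109, 0.0892]
tool_rot: [-0.577, 3.087, -0.0]
contact_force: [0.1, -0.2, -0.1]
width: 0.0002
```

Emit:
{"name": "apply_moves", "arguments": {
  "motion": [
    [0,-5,0,0],
    [0,-5,0,0],
    [0,-4,0,0],
    [0,0,0,0]
  ]
}}

```text
t: 3.15
tool_pos: [0.4603, 0.0942, 0.0886]
tool_rot: [-0.576, 3.088, -0.0]
contact_force: [0.5, 1.0, -0.3]
width: -0.0001
```

Emit:
{"name": "apply_moves", "arguments": {
  "motion": [
    [1,-4,0,0],
    [1,-4,0,0],
    [1,-4,0,0],
    [0,0,0,0]
  ]
}}

```text
t: 3.55
tool_pos: [0.4627, 0.0832, 0.0884]
tool_rot: [0.576, -3.088, -0.002]
contact_force: [-1.8, 4.0, 2.9]
width: 0.0002
```

Emit:
{"name": "apply_moves", "arguments": {
  "motion": [
    [1,-3,0,0],
    [1,-3,0,0],
    [0,0,0,0],
    [0,0,0,0]
  ]
}}

```text
t: 3.95
tool_pos: [0.4651, 0.0766, 0.0882]
tool_rot: [0.577, -3.088, 0.001]
contact_force: [-1.5, 1.4, 0.9]
width: 0.0001
```

Run:
```python
from h import *
p,d=camera("wrist");cv2.imwrite("pics/w2.png",p)
```

```text
(no output)
```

View pics/w2.png

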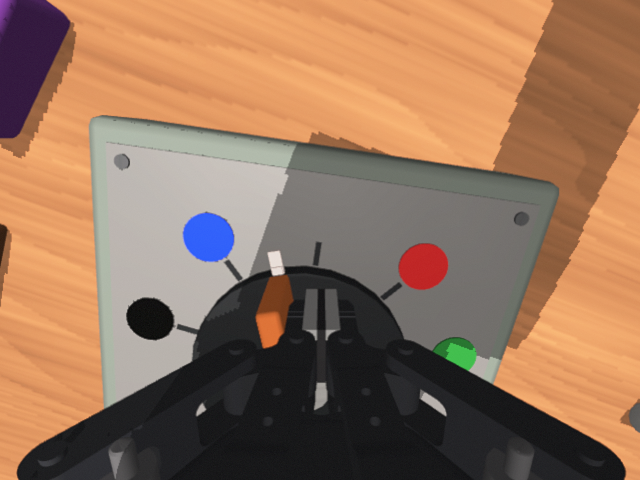

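The wrist view shows the pointer (275,262) about half-way from the neutral line (318,252) to the blue line (233,270). I'll push a little further.

Emit:
{"name": "apply_moves", "arguments": {
  "motion": [
    [1,-3,0,0],
    [1,-2,0,0],
    [0,0,0,0],
    [0,0,0,0],
    [0,0,0,0]
  ]
}}

```text
t: 4.5
tool_pos: [0.4673, 0.0717, 0.0883]
tool_rot: [-0.577, 3.088, -0.0]
contact_force: [-0.1, 0.2, 0.3]
width: 0.0
```

Run:
```python
from h import *
p,d=camera("wrist");cv2.imwrite("pics/w3.png",p)
```

```text
(no output)
```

View pics/w3.png

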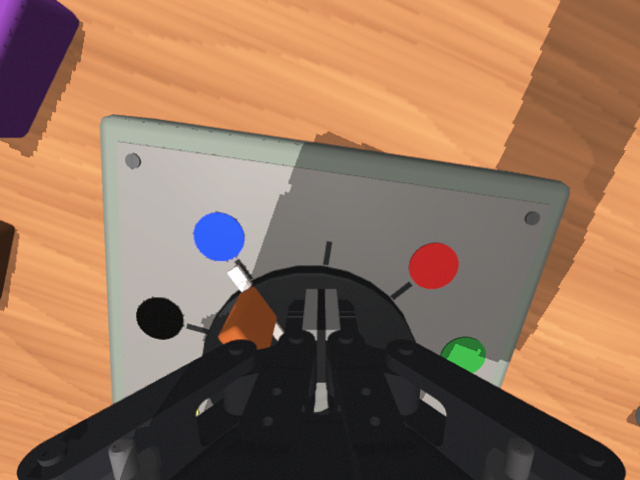

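It clicked over: the pointer (238,277) lines up with blue (219,236), and the force is about 0. Now I'll back off and rise.

Emit:
{"name": "apply_moves", "arguments": {
  "motion": [
    [-3,10,0,0],
    [0,0,30,0],
    [0,0,40,0],
    [0,0,40,0],
    [0,0,0,0]
  ]
}}

```text
t: 5.05
tool_pos: [0.468, 0.083, 0.2036]
tool_rot: [-0.576, 3.077, -0.001]
contact_force: [1.6, 0.0, 0.5]
width: 0.0
```

Emit:
{"name": "apply_moves", "arguments": {
  "motion": [
    [15,-45,0,-3],
    [15,-45,0,-3],
    [15,-45,0,-3],
    [15,-45,0,-3],
    [0,-45,0,0]
  ]
}}

```text
t: 5.55
tool_pos: [0.5259, -0.1445, 0.1976]
tool_rot: [-0.25, 3.13, -0.0]
contact_force: [0.2, -0.9, -0.4]
width: 0.0001
```

Emit:
{"name": "apply_moves", "arguments": {
  "motion": [
    [6,-45,0,-3],
    [6,-45,0,-3],
    [10,-45,0,-3],
    [0,0,0,0],
    [0,0,0,0]
  ]
}}

```text
t: 6.05
tool_pos: [0.5458, -0.2784, 0.1969]
tool_rot: [0.002, -3.14, -0.002]
contact_force: [-0.3, -0.1, 0.1]
width: -0.0002
```

Run:
```python
from h import *
print(read_state()["tool_pos"])
p,d=camera("top");cv2.imwrite("pics/t4.png",p)
cv2.imwrite("pics/t4c.png",cv2.resize(p[190:330,225:485],None,fx=3,fy=3,interpolation=cv2.INTER_CUBIC))
p,d=camera("wrist");cv2.imwrite("pics/w4.png",p)
```

```text
[ 0.54577692 -0.27837457  0.19691033]
```

View pics/t4c.png

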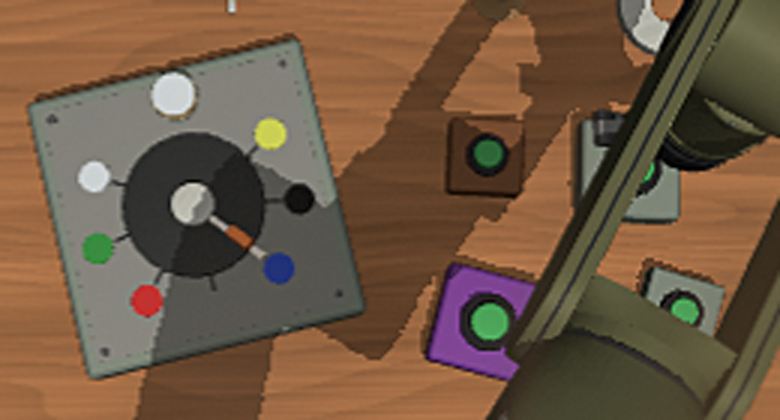

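View pics/w4.png

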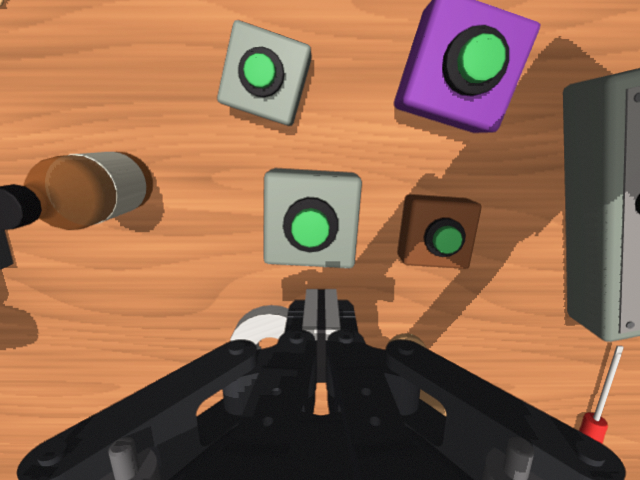

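The top crop shows the dial's hub (193,204), tab (238,236) and blue (279,268) in line. The wrist view shows the large grey button at (310,228).

Run:
```python
from h import *
p,d=camera("wrist");print(d[228,310],atd("wrist",(310,228),d[228,310]),atz("wrist",(310,228),.0663)); print(read_state()["tool_pos"])
q=lambda u,v:(225+u/3-.33,190+v/3-.33)
ax=atz("top",q(193,204),.082);
for u,v,z in((279,268,.061),(238,236,.112),(262,254,.074)):
    e=(atz("top",q(u,v),z)-ax)[:2];print(np.degrees(np.arctan2(e[1],e[0])))
```

```text
0.28173167 [ 0.54354909 -0.28591107  0.06725579] [ 0.54380122 -0.28594008  0.0663    ]
[ 0.54560275 -0.27631892  0.197673  ]
-126.88199776397583
-127.49940439376516
-126.40509668797029
```

Emit:
{"name": "apply_moves", "arguments": {
  "motion": [
    [-3,-8,-40,0],
    [0,0,-40,0],
    [0,0,-30,0],
    [0,0,0,0],
    [0,0,0,0]
  ]
}}

```text
t: 6.7
tool_pos: [0.5432, -0.2848, 0.0885]
tool_rot: [0.007, -3.141, -0.001]
contact_force: [1.0, 0.1, 0.9]
width: 0.0002
```

Emit:
{"name": "apply_moves", "arguments": {
  "motion": [
    [0,0,-8,0],
    [0,0,-5,0],
    [0,0,0,0],
    [0,0,0,0]
  ]
}}

```text
t: 7.1
tool_pos: [0.5434, -0.2863, 0.0759]
tool_rot: [-0.005, 3.141, -0.001]
contact_force: [0.1, 0.6, 0.1]
width: -0.0002
```

Emit:
{"name": "apply_moves", "arguments": {
  "motion": [
    [0,0,-5,0],
    [0,0,-4,0],
    [0,0,-2,0],
    [0,0,0,0],
    [0,0,0,0]
  ]
}}

```text
t: 7.6
tool_pos: [0.5434, -0.2864, 0.0645]
tool_rot: [-0.005, 3.141, -0.001]
contact_force: [0.1, -0.8, 2.5]
width: 0.0
```

Emit:
{"name": "apply_moves", "arguments": {
  "motion": [
    [0,0,-2,0],
    [0,0,0,0],
    [0,0,0,0]
  ]
}}

```text
t: 7.9
tool_pos: [0.5434, -0.2864, 0.0626]
tool_rot: [-0.005, 3.141, -0.001]
contact_force: [-0.1, -1.1, 4.2]
width: -0.0001
```

Emit:
{"name": "apply_moves", "arguments": {
  "motion": [
    [0,0,-2,0],
    [0,0,0,0],
    [0,0,0,0]
  ]
}}

```text
t: 8.2
tool_pos: [0.5434, -0.2864, 0.061]
tool_rot: [-0.005, 3.141, -0.001]
contact_force: [-1.9, -0.4, 7.8]
width: -0.0002
```

Emit:
{"name": "apply_moves", "arguments": {
  "motion": [
    [0,0,-1,0],
    [0,0,0,0],
    [0,0,0,0]
  ]
}}

```text
t: 8.5
tool_pos: [0.5434, -0.2864, 0.0609]
tool_rot: [-0.005, 3.14, -0.001]
contact_force: [-1.8, 1.3, 12.4]
width: -0.0004
```

The button has bottomed out: z stays at 0.061 while the force climbs to 12 N. Now I'll release, rise and move aside for a last look.

Emit:
{"name": "apply_moves", "arguments": {
  "motion": [
    [0,0,10,0],
    [0,0,30,0],
    [0,0,45,0],
    [0,0,45,0],
    [0,0,0,0]
  ]
}}

```text
t: 9.0
tool_pos: [0.5467, -0.2881, 0.1958]
tool_rot: [-0.005, 3.131, -0.01]
contact_force: [0.4, -1.2, -0.3]
width: 0.0001
```

Run:
```python
from h import *
s=read_state();print(s["tool_pos"],s["contact_force"])
p,d=camera("top");cv2.imwrite("pics/t5.png",p)
w,dw=camera("wrist");cv2.imwrite("pics/w5.png",w)
uv=pix("wrist",(.543,-.285,.0665)).round().astype(int);print(uv,atd("wrist",tuple(uv),dw[uv[1],uv[0]]))
```

```text
[ 0.54670657 -0.28809309  0.19584538] [ 0.38539569 -1.24456514 -0.33478464]
[324 232] [ 0.54387853 -0.28460859  0.06439879]
```

View pics/t5.png

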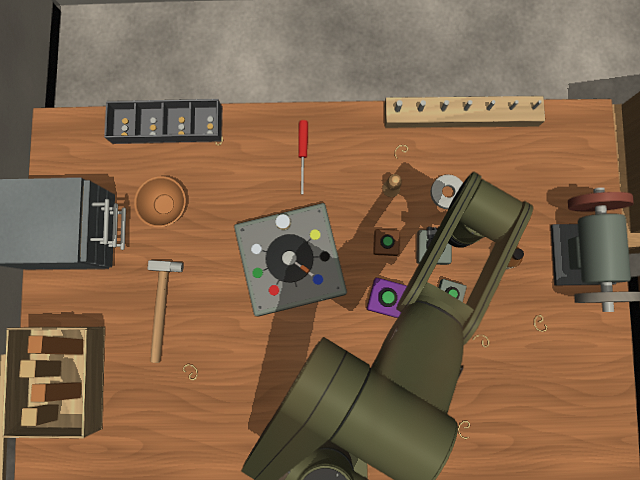

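The top view shows the pointer still on blue and the bystanders unmoved. The depth reading of the button was taken while the arm was still settling, so I'll measure it again.

Run:
```python
from h import *
for i in range(2):
    uv=pix("wrist",(.543,-.285,.0665)).round().astype(int)
    w,dw=camera("wrist")
    uv2=pix("wrist",(.573,-.285,.045)).round().astype(int)
    m=lambda q:np.median(dw[q[1]-3:q[1]+4,q[0]-3:q[0]+4])
    print(uv,atd("wrist",tuple(uv),m(uv)),atd("wrist",tuple(uv2),m(uv2)))
```

```text
[324 232] [ 0.54190196 -0.28380006  0.06479354] [ 0.57373892 -0.28519675  0.04293732]
[323 234] [ 0.54244034 -0.28419395  0.06525302] [ 0.57342043 -0.28476832  0.04327786]
```

The button top is 22 mm above its box's top face, which puts it at 67 mm. That is its starting height, so it is up again.

Run:
```python
from plant import *
print(read_state()["contact_force"]);print(sign_off())
```

```text
[-0.05155959  0.34938026 -1.01959415]
the job is handed in; nothing more can be done
None
```

The dial is at the blue mark, the start button was then pressed fully down and is up again, and the job is handed in at about 9 s on the clock. The hand-in reports no verdict.

- **Dial:** I pushed the orange tab one click counter-clockwise with closed fingertips. The pointer and tab measured -126.4° and -127.5° against -126.9° for the blue mark, and the force on the tip was about 0 after the click.
- **Start button:** I pressed the larger grey box's button. It bottomed out with z stopping at 0.061 m while the force rose from about 8 to 12 N.
- **Last checks:** The last top picture shows the pointer still on blue. The bystanders in view have not visibly moved; the oil bottle is partly hidden by the arm. The arm stood clear at hand-in.
- **One disagreement:** The wrist camera's depth put the button top 2 to 3 mm lower than before the press. The box top read 2 mm low as well, so this is calibration error: the button stands 22 mm above its box, as it should when up.

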